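Lock the phone frame in the indexing work holder and index it to the third stop

ROBOT

A 6-joint arm with a two-finger parallel gripper is mounted at the origin on a cart in front of the work surface, level with it; the furniture and walls round the work are solid. World frame = base frame: x ahead of the robot, y to its left, z up, the work surface at z = 0. Lengths are in m, angles in degrees, forces in N, time in s.
With the tool pointing down it reaches from about 0.25 to 0.725 m from the base axis. Payload 9.7 kg.
Tool frame: the origin (TCP) lies between the finger pads; the fingertips stand 19 mm ahead of it and the grasp point (between the pads) is the TCP; z points along the fingers, y is the line along which they close (so a half turn about z gives the same grasp; the last joint's range is limited). The gripper opens to 85 mm and grips with 20 to 120 N. Pads are 22 mm wide; open, the fingers measure 114 mm over their backs; the gripper's body (76 mm by 85 mm) begins 54 mm behind the grasp point. The pads swing forward as they close: fully open they stand 13 mm farther back than shut.
Start: joints at [67.895, 4.979, 10.078, 95.1, 0, 90], TCP at [0.207, 0.51, 0.25] pointing down, gripper open.
Joint ranges: [-179.16, 179.16], [-48.56, 103.87], [-65.8, 70.77], [-126.05, 130.52], [-82.76, 87.17], [-180, 180]. Speed limits (degrees/s): [127.2, 127.2, 147.25, 180, 180, 180].

INTERFACE

Orientations are given as [roll, pitch, yaw] about the fixed x, y, z axes, in that order (R = Rz(yaw) Ry(pitch) Rx(roll)).
In Python, from workcell import telemetry, camera, calibration, workorder gives the robot as it stands.
- The arm moves only by the tool play_rows, never from a script. Its argument "increments" is a list of rows, each a list of 3 entries, a list of its own where there are three numbers: the shift along the tool's x, y, z in mm, then the turn, a rotation vector about the tool's x, y, z in degrees, then the closure, from 0 (fully open) to 1 (shut). In form: [[[x, y, z], [ax, ay, az], jaw], ...]. A call has 1 to 20 rows; each row is the pose to reach, as a shift and turn from the pose commanded when the call began, along the tool's axes at that moment; what a row does not reach only later rows make up. A row lasts 1/10 s, in which the tool goes at most 50 mm and 8.59 degrees, less where a joint would pass 70% of its speed; a pose out of reach is approached as far as the arm can. A call with a gripper value outside its range is refused whole. The fingers move at their own pace and stop on an object; "grip_force" is the grip in N (left out, the last holds). Time passes only in rows, so rows that repeat a pose let the fingers close. It gives the time, the measured TCP pose, the force, the opening and the grip force at its end, in the units of the state.
- telemetry.get_obs(): the state, without advancing time (a new reading comes with each control period).
- camera(name): name is "scene" or "side" or "wrist"; returns (picture, depth): 420x560x3 uint8, red, green, blue; 420x560 float32, m along the optical axis (not along the pixel's ray), 0 where there is no reading.
- calibration(name): a dict with "vertical_fov" (degrees; the focal length in pixels is half the picture's height over the tangent of half this angle, whatever the lens; pixels are square), "cx", "cy" (the principal point, pixels), "k1" (the pictures are not rectified: a ray, as slopes to the right and down, at radius r is drawn at 1 + k1 r^2 times it, then the intrinsics apply), "rvec" (rotation vector, rad) and "tvec" (3), from world to camera coordinates, as OpenCV has them; the wrist camera has in their place "hand_eye" (4x4, takes a point from camera to tool coordinates, whose origin is the TCP and whose axes are the flange's). Camera axes: x right, y down, z forward; pixel columns grow to the right and rows downward; lengths in m; the calibration is good to about 2 mm. A picture is of the moment at which its call begins: read the wrist's pose just before it. calibration takes no time and is no camera call.
- workorder.job_done(): hands the job in; it is judged then, once.
The state is a dict: "time": time; "q": joint angles; "qd": joint speeds; "joint_efforts": joint torques, N m; "ee_pos": TCP position; "tcp_rot": TCP orientation; "wrist_force": force on the tool from outside, world axes, zero at the start; "torque": the same for the moment, N m; "opening": finger opening in m; "grasp_force": force on a finger pad.
Only numpy, scipy, OpenCV 4.12 (cv2) and the standard library are available. Lean on these libraries where they do the work, as an engineer would, in place of code of your own. Each camera call takes 0.05 s, during which the arm holds its last target. There are 200 camera calls.

TASK

The phone frame lies in the nest of the turntable, and the index knob beside it stands at home: first swing the turnbutton square across the frame's edge to lock the frame in. Then turn the index knob clockwise, feeling the clicks and pausing for about half a second in each stop to count it, to the third stop after home and no further, which swings the table round with the frame still in its nest. Finish with the gripper still holding the knob in the third stop, do not let go, and leave the other things on the bench alone.

Things in the scene. Friction and masses are not known exactly. Their poses are not given: they have to be found in the camera images.
- turnbutton_fin (a point): upright steel fin of the turnbutton, 10 mm thick, 34 mm long, pinched across its thickness; point on its vertical pivot axis, 56 mm above the bench; fin top at 67 mm, foot at 37 mm. Own y runs along the fin to the locking end of the flat bar below (11 mm wide, reaching 32 mm from the pivot, underside at 31.5 mm). It stands beside the frame's far long edge; all within 40 mm is below 30 mm
- turnbutton (a joint): angle of the turnbutton relative to the table, rad, growing counter-clockwise from above; 0 to 0.5 = unlocked, bar beside the frame's long edge; 1.57 (end stop) = locked, bar square across the edge. Light friction (0.04 N m), stays where left
- knob_grip (a point): black bar grip of the index knob, 46 mm long, 12 mm thick, pinched across its thickness; point on its vertical axis, 55 mm above the bench; grip top at 68 mm, foot at 37 mm. Own x runs along the bar to its pointer end, which at home points to the long mark on the base; round pips mark the stops clockwise from there. 150 mm from the table's centre, on the robot's right
- index_knob (a joint): angle of the index knob, rad, growing clockwise from above; 0 = home (start); a sprung ball detent every 0.419 rad (24 degrees): first stop 0.419, second 0.838, third 1.257, fourth 1.676. About 0.2 N m to leave a stop; past half-way it snaps to the next. A belt under the base turns the table with it, one to one, same direction
- nest (a point): centre of the nest on top of the round steel turntable (160 mm across), 22.5 mm above the bench; axes turn with the table: y along the nest, x towards the turnbutton's pivot 55 mm away, z up. Ribs 5 mm high surround the frame with about 2 mm of play. Table and knob stand on an aluminium base plate 176 x 320 x 12 mm
- frame_mid (a point): centre of the opened phone frame (136 x 68 x 7 mm, loose in the nest), half-way up; own x along its length
- kapton_tape: roll of tape, 52 mm across, 12 mm high, loose bystander right of the base plate; origin at its underside
- solder_spool: small spool, 47 mm across, 25 mm high, loose bystander right of the base plate; origin at its underside
- mini_pliers: small pliers with blue handles, 115 mm long, 9 mm high, loose bystander left of the base plate; origin at the underside
- flux_syringe: syringe, 96 mm long, 21 mm thick, loose bystander on the right; origin at the underside

How it is judged:
By the outcome, as a careful person would: the job done as asked, in the order asked, and still so for the second after the job is handed in, while the arm keeps its last pose, push and grip.
It also fails if it takes over 43 s, if anything falls off the work surface, if the arm or the gripper's body presses on something with over 40 N, if the wrist force passes 120 N, or if a joint passes its speed limit or range.

## Working session

There is one attempt and no reset: what is moved stays moved. The work goes in short steps, Python scripts to look and compute and a tool call to move; the robot and the scene stay as the last step left them, time stands still between calls to the robot, and variables do not carry over. Pictures are saved under pics/ and viewed, at most 10 in all, crops included, and the job is handed in when it is done.

Besides the shell and the picture viewer there is one more tool, called after ">>>" as a command line: name --argument value ..., lists and objects as JSON in quotes. play_rows: Moves the arm, as the interface text tells. Its arguments: {"type":"object","properties":{"increments":{"type":"array"},"grip_force":{"type":"number"}},"required":["increments"]}

```bash
mkdir -p pics; cat > h.py <<'E'
import numpy as np, cv2
from workcell import telemetry, camera, calibration, workorder
from scipy.spatial.transform import Rotation as R
def K(c):
    f=210/np.tan(np.radians(c["vertical_fov"])/2); return f
def world_T(c,obs=None):
    if "hand_eye" in c:
        T=np.eye(4);T[:3,:3]=R.from_euler('xyz',obs["tcp_rot"],degrees=True).as_matrix();T[:3,3]=obs["ee_pos"];return T@np.array(c["hand_eye"])
    M=np.eye(4);M[:3,:3]=cv2.Rodrigues(np.array(c["rvec"],float))[0];M[:3,3]=np.ravel(c["tvec"]);return np.linalg.inv(M)
def rays(c,uv):
    uv=np.atleast_2d(np.array(uv,float));f=K(c)
    d=(uv-[c["cx"],c["cy"]])/f; s=d.copy()
    for _ in range(20): s=d/(1+c["k1"]*(s**2).sum(1,keepdims=True))
    return np.c_[s,np.ones(len(s))]
def onplane(c,T,uv,z):
    d=rays(c,uv)@T[:3,:3].T;o=T[:3,3];t=(z-o[2])/d[:,2];return o+d*t[:,None]
def cloud(c,T,uv,depth):
    uv=np.atleast_2d(uv);z=depth[uv[:,1].astype(int),uv[:,0].astype(int)]
    return (rays(c,uv)*z[:,None])@T[:3,:3].T+T[:3,3]
E
python3 - <<'E'
from h import *
o=telemetry.get_obs();print(o)
for n in("scene","side"):
    p,d=camera(n);c=calibration(n);print(n,c)
    np.savez(f'{n}0.npz',p=p,d=d)
    cv2.imwrite(f'pics/{n}0.png',p[:,:,::-1])
print(calibration("wrist"))
E
```

```text
{'time': 0.0, 'q': array([6.78969675e+01, 5.01160401e+00, 1.00339746e+01, 9.50991016e+01,
       1.29315933e-03, 9.00003453e+01]), 'qd': array([ 0.03052445, -0.08356115, -0.10558398, -0.01517946, -0.02038275,
       -0.0629349 ]), 'joint_efforts': array([-5.91660646e-04, -5.20397151e+01,  4.64793348e+01,  1.64804823e-02,
        5.53463997e-05, -3.18955102e-06]), 'ee_pos': array([0.20686843, 0.50939412, 0.24957392]), 'tcp_rot': array([-1.79923269e+02, -1.29269577e-03,  1.57896621e+02]), 'wrist_force': array([-0.15727308, -0.63013003, -0.44601653]), 'torque': array([-0.01014436,  0.02852123,  0.00154135]), 'grasp_force': 0.0, 'opening': 0.08550134258370022}
scene {'vertical_fov': 44.37587449903982, 'cx': 271.0036850354268, 'cy': 213.27506490958794, 'k1': -0.06472186576531515, 'rvec': array([ 0.69994929, -2.34581442,  1.43749512]), 'tvec': array([0.44435509, 0.2096666 , 1.29722873])}
side {'vertical_fov': 46.544217162184296, 'cx': 272.45333720794014, 'cy': 205.915295502973, 'k1': -0.13710760810944353, 'rvec': array([ 1.98511694, -0.14960731,  0.10131188]), 'tvec': array([-0.50614901,  0.09356824,  1.10070151])}
{'vertical_fov': 68.92824510403756, 'cx': 280.07574225785174, 'cy': 207.10838090008005, 'k1': -0.004618279274968191, 'hand_eye': array([[ 5.23157804e-04, -9.63963480e-01, -2.66034089e-01,
         6.61413925e-02],
       [ 9.99999777e-01,  6.14754566e-04, -2.61031446e-04,
        -3.62177926e-04],
       [ 4.15170452e-04, -2.66033893e-01,  9.63963586e-01,
        -1.24135600e-01],
       [ 0.00000000e+00,  0.00000000e+00,  0.00000000e+00,
         1.00000000e+00]])}
```

View pics/scene0.png

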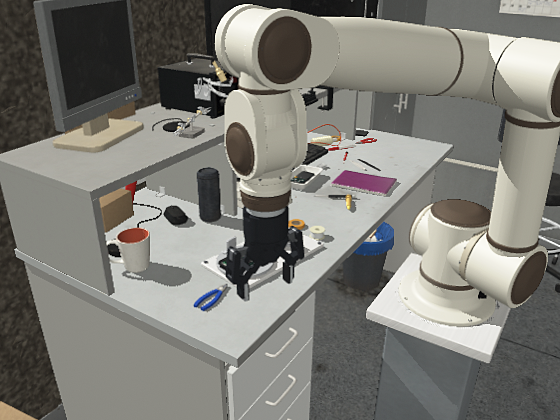

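View pics/side0.png

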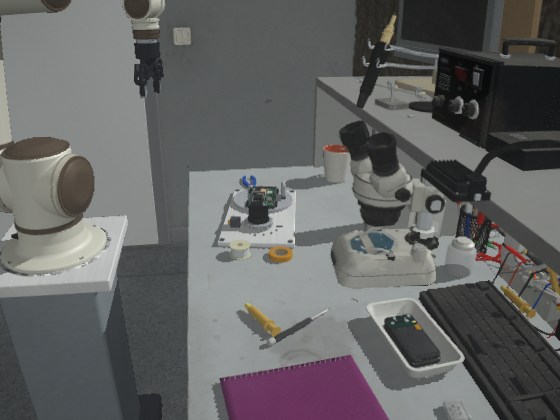

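The scene view is mostly blocked by the arm. The side view shows the base plate at about (262,215), the table with the frame at (262,197), the fin at (283,187) and the knob at (258,210). I'll get coarse positions from the side view.

```bash
python3 - <<'E'
from h import *
z=np.load('side0.npz');c=calibration("side");T=world_T(c)
for n,uv,h in[("tab",(262,199),.0225),("fin",(283,184),.067),("knob",(258,203),.068),("pl0",(222,243),.012),("pl1",(295,246),.012),("pl2",(296,191),.012),("spool",(239,243),.025),("tape",(280,249),.012),("microscope",(380,130),.2)]:
    print(n,onplane(c,T,uv,h)[0].round(3),cloud(c,T,np.array([uv]),z['d'])[0].round(3))
p=z['p'];cv2.imwrite('pics/sidecrop.png',cv2.resize(p[160:270,200:320,::-1],None,fx=5,fy=5,interpolation=cv2.INTER_CUBIC))
o=telemetry.get_obs();pw,d=camera("wrist");np.savez('w0.npz',p=pw,d=d);cv2.imwrite('pics/w0.png',pw[:,:,::-1])
E
```

```text
tab [0.507 0.153 0.022] [0.505 0.138 0.029]
fin [0.561 0.141 0.067] [0.562 0.142 0.067]
knob [0.481 0.025 0.068] [0.492 0.119 0.026]
pl0 [ 0.388 -0.059  0.012] [ 0.388 -0.049  0.007]
pl1 [ 0.548 -0.097  0.012] [ 0.552 -0.079  0.002]
pl2 [0.613 0.22  0.012] [ 0.62   0.25  -0.001]
spool [ 0.424 -0.089  0.025] [ 0.424 -0.084  0.022]
tape [ 0.513 -0.105  0.012] [ 0.513 -0.102  0.01 ]
microscope [0.822 0.155 0.2  ] [ 0.719 -0.105  0.273]
```

View pics/sidecrop.png

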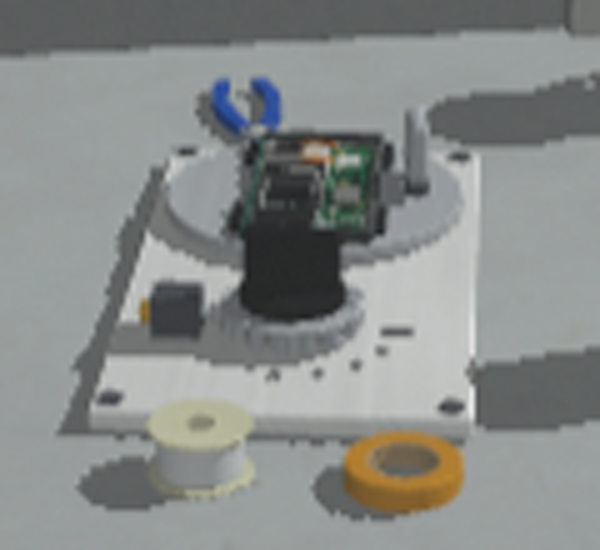

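View pics/w0.png

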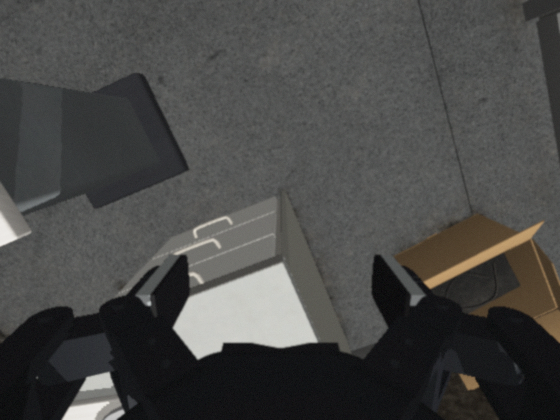

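The crop shows the knob at home, with its long mark at crop (398,331) and four pips running clockwise from it. The fin is upright at crop (417,150), just beyond the frame's far edge. The wrist view only shows the floor, so I'll move the wrist camera over the work.

>>> play_rows --increments '[[[-405,-300,-50],[0,0,0],0],[[-405,-300,-50],[0,0,0],0],[[-405,-300,-50],[0,0,0],0],[[-405,-300,-50],[0,0,0],0],[[-405,-300,-50],[0,0,0],0],[[-405,-300,-50],[0,0,0],0],[[-405,-300,-50],[0,0,0],0],[[-405,-300,-50],[0,0,0],0],[[-405,-300,-50],[0,0,0],0],[[-405,-300,-50],[0,0,0],0],[[-405,-300,-50],[0,0,0],0],[[-405,-300,-50],[0,0,0],0],[[-405,-300,-50],[0,0,0],0],[[-405,-300,-50],[0,0,0],0],[[-405,-300,-50],[0,0,0],0]]'

```text
time: 1.65
ee_pos: [0.4688, 0.0804, 0.3004]
tcp_rot: [180.0, 0.0, 158.0]
wrist_force: [0.6, -0.5, 0.6]
opening: 0.0859
grasp_force: 0.0
```

```bash
python3 - <<'E'
from h import *
o=telemetry.get_obs();print(o['time'],o['q'].round(1),o['ee_pos'],o['tcp_rot'])
p,d=camera("wrist");c=calibration("wrist");T=world_T(c,o)
np.savez('w1.npz',p=p,d=d,T=T);cv2.imwrite('pics/w1.png',p[:,:,::-1])
# microscope extents from side
z=np.load('side0.npz');cs=calibration("side");Ts=world_T(cs)
vv,uu=np.mgrid[0:420:2,0:560:2];uv=np.c_[uu.ravel(),vv.ravel()]
m=z['d'][uv[:,1],uv[:,0]]>0;P=cloud(cs,Ts,uv[m],z['d'])
s=P[(P[:,2]>.09)&(P[:,2]<.5)&(P[:,0]>.3)&(P[:,1]>-.15)&(P[:,1]<.4)&(P[:,0]<.9)]
for zz in(.09,.15,.2,.25,.3,.4):
    q=s[(s[:,2]>zz)&(s[:,2]<zz+.05)]
    print(zz,len(q),q[np.argsort(q[:,0])[:2]].round(3) if len(q) else '')
E
```

```text
1.65 [  9.7  -3.8   6.9 100.7   0.   31.7] [0.46879454 0.08035271 0.30036421] [1.79991595e+02 4.80750187e-03 1.58011864e+02]
0.09 28 [[0.716 0.32  0.098]
 [0.718 0.324 0.09 ]]
0.15 77 [[ 0.781 -0.084  0.194]
 [ 0.782 -0.08   0.197]]
0.2 24 [[ 0.775 -0.078  0.224]
 [ 0.775 -0.081  0.212]]
0.25 770 [[ 0.62  -0.148  0.288]
 [ 0.625 -0.145  0.291]]
0.3 221 [[ 0.645 -0.144  0.302]
 [ 0.669 -0.089  0.325]]
0.4 243 [[ 0.684 -0.065  0.406]
 [ 0.685 -0.063  0.414]]
```

View pics/w1.png

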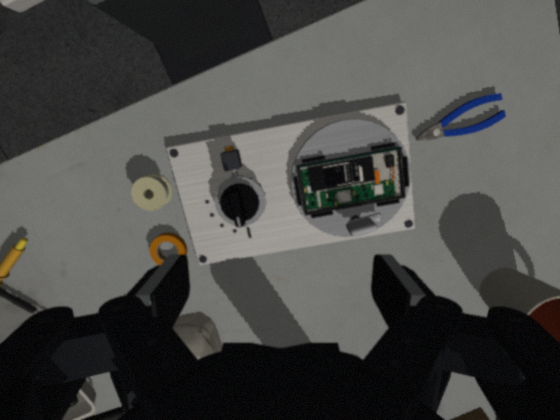

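The wrist picture shows the knob at (240,202), with the pointer toward the long mark at (249,232). The fin is at (365,223), the table centre at (352,178) and the frame spans (297–410, 145–215). Next I'll locate the tall tops by depth.

```bash
cat > meas.py <<'E'
from h import *
def top(p,d,c,T,box,zl,zh,zt):
    vv,uu=np.mgrid[box[1]:box[3],box[0]:box[2]];uv=np.c_[uu.ravel(),vv.ravel()]
    P=cloud(c,T,uv,d);m=(P[:,2]>zl)&(P[:,2]<zh);P=P[m];uv=uv[m]
    Q=onplane(c,T,uv,zt)[:,:2]
    r=cv2.minAreaRect((Q*1000).astype(np.float32))
    ctr=Q.mean(0);w,V=np.linalg.eigh(np.cov(Q.T));a=np.degrees(np.arctan2(V[1,1],V[0,1]))
    print(len(Q),'z',np.median(P[:,2]).round(4),'mean',ctr.round(4),'axis',a.round(1),'rect',np.round(r[0],1),np.round(r[1],1),round(r[2],1))
E
python3 - <<'E'
from meas import *
f=np.load('w1.npz');p,d,T=f['p'],f['d'],f['T'];c=calibration("wrist")
for z in(.045,.055,.06): top(p,d,c,T,(205,165,275,235),z,.08,.068)
for z in(.04,.05,.06): top(p,d,c,T,(335,200,400,245),z,.08,.067)
M=onplane(c,T,[(249,232),(236,230),(221,225),(211,213),(207,201),(240,202)],.012);print(M.round(4))
N=onplane(c,T,[(174,153),(400,110),(409,224),(203,259)],.012);print(N.round(4),N.mean(0))
v,u=80,180
cv2.imwrite('pics/w1c.png',cv2.resize(p[130:260,190:420,::-1],None,fx=3.4,fy=3.4,interpolation=cv2.INTER_CUBIC))
E
```

```text
472 z 0.068 mean [0.4795 0.0198] axis 166.4 rect [479.9  19.8] [15.5 49.3] 78.5
414 z 0.0682 mean [0.4803 0.0188] axis 167.7 rect [480.7  18.9] [14.  47.5] 78.2
383 z 0.0684 mean [0.4807 0.0183] axis 167.8 rect [481.1  18.2] [13.  46.6] 78.3
393 z 0.0641 mean [0.5599 0.1517] axis 77.3 rect [559.7 151.9] [36.3 19.2] 83.2
316 z 0.0659 mean [0.5618 0.1522] axis 81.0 rect [561.8 152.1] [35.2 15.5] 85.1
234 z 0.0666 mean [0.5637 0.1527] axis 83.1 rect [563.6 152.7] [33.8 11.6] 83.2
[[ 0.5305  0.007   0.012 ]
 [ 0.5208 -0.009   0.012 ]
 [ 0.506  -0.0257  0.012 ]
 [ 0.4845 -0.0312  0.012 ]
 [ 0.4667 -0.0289  0.012 ]
 [ 0.4852  0.0131  0.012 ]]
[[ 0.3905 -0.0412  0.012 ]
 [ 0.4503  0.2537  0.012 ]
 [ 0.6045  0.2227  0.012 ]
 [ 0.5439 -0.0724  0.012 ]] [0.49729604 0.09071163 0.012     ]
```

View pics/w1c.png

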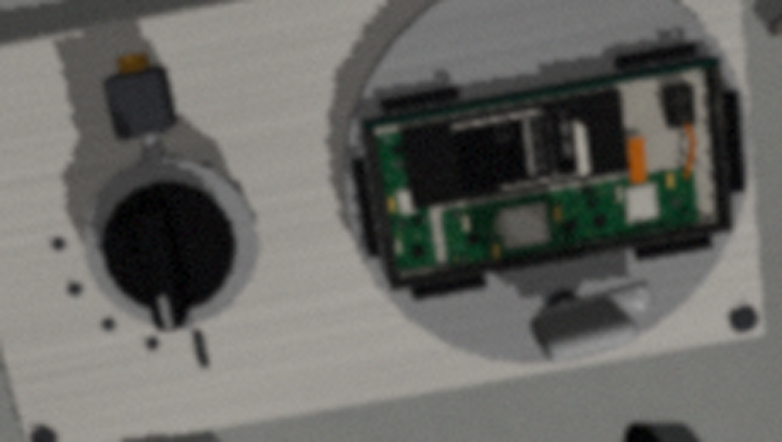

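The measurements agree:
- **Knob:** (0.481, 0.0185), pointer axis −12°.
- **Plate axis:** 78.5°.
- **Fin:** (0.564, 0.153), at 83°. The pivot worked out from the plate geometry is (0.565, 0.1545), which matches.

The bar points to +y, so locking is about 85° counter-clockwise. I'll go above the fin and check again.

>>> play_rows --increments '[[[-61,103,150],[0,0,75],0.4],[[-61,103,150],[0,0,75],0.4],[[-61,103,150],[0,0,75],0.4],[[-61,103,150],[0,0,75],0.4],[[-61,103,150],[0,0,75],0.4],[[-61,103,150],[0,0,75],0.4],[[-61,103,150],[0,0,75],0.4],[[-61,103,150],[0,0,75],0.4],[[-61,103,150],[0,0,75],0.4],[[-61,103,150],[0,0,75],0.4],[[-61,103,150],[0,0,75],0.4],[[-61,103,150],[0,0,75],0.4]]'

```text
time: 2.9
ee_pos: [0.5644, 0.152, 0.1503]
tcp_rot: [-180.0, 0.0, 83.1]
wrist_force: [-0.5, 0.7, -0.3]
opening: 0.0511
grasp_force: 0.0
```

```bash
python3 - <<'E'
from meas import *
o=telemetry.get_obs();print(o['time'],o['q'].round(1),o['ee_pos'],o['tcp_rot'],o['opening'])
p,d=camera("wrist");c=calibration("wrist");T=world_T(c,o)
np.savez('w2.npz',p=p,d=d,T=T)
M=np.linalg.inv(T)@[.5645,.1535,.067,1];f=K(c);u=int(c['cx']+f*M[0]/M[2]);v=int(c['cy']+f*M[1]/M[2]);print(u,v)
q=p.copy();cv2.circle(q,(u,v),4,(255,0,0),1);cv2.imwrite('pics/w2.png',q[:,:,::-1])
for z in(.045,.055,.062): top(p,d,c,T,(u-60,v-60,u+60,v+50),z,.072,.067)
E
```

```text
2.9 [ 15.1   8.9   3.3  84.4  -0.  112. ] [0.56443238 0.15196639 0.15030355] [-1.79999271e+02  1.72498203e-03  8.30659066e+01] 0.05113584633780371
278 217
670 z 0.0666 mean [0.5656 0.1558] axis 83.6 rect [565.4 155.7] [37.   9.3] 83.4
633 z 0.0666 mean [0.5655 0.1548] axis 83.8 rect [565.3 154.6] [34.9  9.3] 83.4
605 z 0.0667 mean [0.5654 0.1541] axis 83.9 rect [565.2 153.9] [33.4  9.3] 83.4
```

View pics/w2.png

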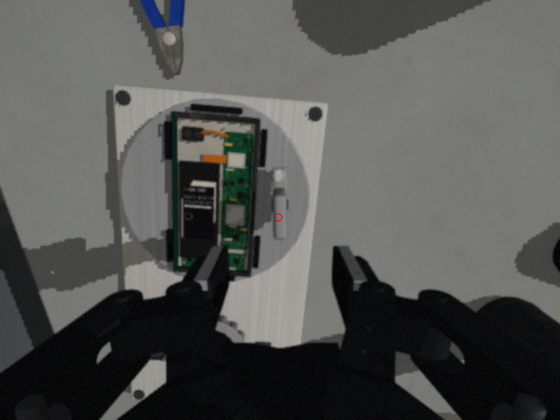

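The fin's centre is at (0.565, 0.154) and 83.5°, with its bar pointing along +y at pixel (278,173). The TCP sits directly above, so I'll descend and pinch.

>>> play_rows --grip_force 30 --increments '[[[2,1,40],[0,0,0],0.4],[[2,1,70],[0,0,0],0.4],[[2,1,85],[0,0,0],0.4],[[2,1,93],[0,0,0],0.4],[[2,1,93],[0,0,0],0.4],[[2,1,93],[0,0,0],1],[[2,1,93],[0,0,0],1],[[2,1,93],[0,0,0],1],[[2,1,93],[0,0,0],1],[[2,1,93],[0,0,0],1],[[2,1,93],[0,0,0],1]]'

```text
time: 4.05
ee_pos: [0.5646, 0.1541, 0.0587]
tcp_rot: [-179.9, -0.1, 82.9]
wrist_force: [-11.1, 0.8, 10.8]
opening: 0.0095
grasp_force: 31.1
```

>>> play_rows --increments '[[[0,-1,-2],[0,0,0],1],[[0,-1,-2],[0,0,-5],1],[[0,-1,-2],[0,0,-10],1],[[0,-1,-2],[0,0,-15],1],[[0,-1,-2],[0,0,-20],1],[[0,-1,-2],[0,0,-25],1],[[0,-1,-2],[0,0,-30],1],[[0,-1,-2],[0,0,-35],1],[[0,-1,-2],[0,0,-40],1],[[0,-1,-2],[0,0,-40],1]]'

```text
time: 5.05
ee_pos: [0.564, 0.1538, 0.0589]
tcp_rot: [-179.9, -0.1, 123.0]
wrist_force: [-4.3, 1.8, -5.2]
opening: 0.0093
grasp_force: 31.3
```

```bash
python3 -c "
from h import *
o=telemetry.get_obs();print(o['wrist_force'].round(1),o['torque'].round(2),o['ee_pos'],o['tcp_rot'])"
```

```text
[-4.3  1.8 -5.2] [0.41 0.91 0.07] [0.56403649 0.1538468  0.05894441] [-1.79917874e+02 -6.69554731e-02  1.22991147e+02]
```

>>> play_rows --increments '[[[0,0,0],[0,0,-5],1],[[0,0,0],[0,0,-10],1],[[0,0,0],[0,0,-15],1],[[0,0,0],[0,0,-20],1],[[0,0,0],[0,0,-25],1],[[0,0,0],[0,0,-30],1],[[0,0,0],[0,0,-35],1],[[0,0,0],[0,0,-40],1],[[0,0,0],[0,0,-43],1],[[0,0,0],[0,0,-44.5],1],[[0,0,0],[0,0,-44.5],1]]'

```text
time: 6.15
ee_pos: [0.5638, 0.1537, 0.0589]
tcp_rot: [-180.0, -0.1, 167.3]
wrist_force: [-6.0, 1.9, -3.3]
opening: 0.0098
grasp_force: 31.4
```

```bash
python3 -c "
from h import *
o=telemetry.get_obs();print(o['wrist_force'].round(1),o['torque'].round(2),o['ee_pos'],o['tcp_rot'])"
```

```text
[-6.   1.9 -3.3] [0.3  1.19 0.05] [0.5638385  0.15371261 0.05890774] [-1.79971289e+02 -1.27865694e-01  1.67298624e+02]
```

>>> play_rows --increments '[[[0,0,0],[0,0,-1],1],[[0,0,0],[0,0,-1.5],1],[[0,0,0],[0,0,-1.5],1]]'

```text
time: 6.45
ee_pos: [0.5639, 0.1539, 0.0589]
tcp_rot: [-180.0, -0.1, 168.8]
wrist_force: [-6.2, 2.7, -3.1]
opening: 0.0093
grasp_force: 31.4
```

```bash
python3 -c "
from h import *
o=telemetry.get_obs();print(o['wrist_force'].round(1),o['torque'].round(2),o['ee_pos'],o['tcp_rot'])"
```

```text
[-6.2  2.7 -3.1] [ 0.5   1.17 -0.03] [0.56387101 0.15386163 0.05893183] [-1.79994531e+02 -1.28368431e-01  1.68758922e+02]
```

>>> play_rows --increments '[[[0,0,0],[0,0,0],0.4],[[0,0,0],[0,0,0],0.4],[[0,0,0],[0,0,0],0.4],[[0,0,-25],[0,0,0],0.4],[[0,0,-70],[0,0,0],0.4],[[55,-149,-141],[0,0,0],0.4],[[55,-149,-141],[0,0,0],0.4],[[55,-149,-141],[0,0,0],0.4],[[55,-149,-141],[0,0,0],0.4],[[55,-149,-141],[0,0,0],0.4],[[55,-149,-141],[0,0,0],0.4],[[55,-149,-141],[0,0,0],0.4]]'

```text
time: 7.65
ee_pos: [0.4824, 0.0185, 0.1998]
tcp_rot: [-180.0, -0.0, 168.9]
wrist_force: [0.7, -0.8, -0.0]
opening: 0.0513
grasp_force: 0.0
```

```bash
python3 - <<'E'
from meas import *
o=telemetry.get_obs();print(o['time'],o['q'].round(1),o['ee_pos'],o['tcp_rot'],o['opening'])
p,d=camera("wrist");c=calibration("wrist");T=world_T(c,o)
np.savez('w3.npz',p=p,d=d,T=T)
f=K(c);q=p.copy()
for P,zl,zh,zt in(((.481,.0185,.068,1),(.045,.055,.062),.08,.068),((.565,.154,.067,1),(.045,.055,.062),.075,.067)):
    M=np.linalg.inv(T)@P;u=int(c['cx']+f*M[0]/M[2]);v=int(c['cy']+f*M[1]/M[2]);print(u,v)
    cv2.circle(q,(u,v),3,(255,0,0),1)
    for z in zl: top(p,d,c,T,(u-50,v-50,u+50,v+50),z,zh,zt)
cv2.imwrite('pics/w3.png',q[:,:,::-1])
E
```

```text
7.65 [ 2.2 -4.9 -5.4 89.5  0.  13.3] [0.48244314 0.01853046 0.19979444] [-1.79998173e+02 -2.00786618e-02  1.68903037e+02] 0.05132703553813861
280 200
718 z 0.0683 mean [0.4787 0.0178] axis 168.2 rect [479.1  18. ] [11.2 47.9] 78.6
698 z 0.0683 mean [0.4793 0.0177] axis 168.1 rect [479.9  17.8] [11.2 46.2] 78.6
682 z 0.0683 mean [0.4798 0.0176] axis 168.2 rect [480.3  17.8] [11.2 45.3] 78.6
443 260
769 z 0.0634 mean [0.559  0.1473] axis 179.9 rect [559.3 147.1] [20.2 40.5] 78.6
570 z 0.0659 mean [0.5614 0.1492] axis 172.9 rect [561.6 149.1] [15.3 36.7] 78.4
417 z 0.0664 mean [0.5632 0.1508] axis 169.5 rect [563.4 150.5] [12.  33.9] 78.4
```

View pics/w3.png

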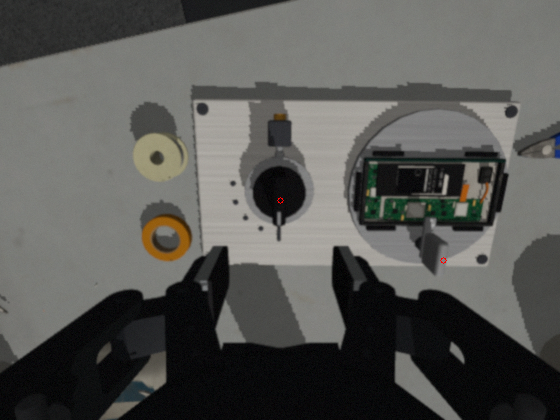

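The fin now stands square across the frame's edge, measured at 168.4° against the expected 168.5°, and the bar reaches over the edge at (420,225). The knob is at (280,200), still at home. I'll check the height and position of the block beside it at (280,133).

```bash
python3 - <<'E'
from h import *
f=np.load('w3.npz');p,d,T=f['p'],f['d'],f['T'];c=calibration("wrist")
for uv in((280,133),(272,125),(288,142),(280,115),(280,150)): print(uv,cloud(c,T,np.array([uv]),d)[0].round(4))
E
```

```text
(280, 133) [0.4262 0.0288 0.0327]
(272, 125) [0.4178 0.023  0.034 ]
(288, 142) [0.4356 0.0345 0.0349]
(280, 115) [0.4105 0.0319 0.0277]
(280, 150) [0.4421 0.0256 0.0248]
```

>>> play_rows --grip_force 60 --increments '[[[2,-1,45],[0,0,0.5],0.4],[[2,-1,90],[0,0,0.5],0.4],[[2,-1,120],[0,0,0.5],0.4],[[2,-1,135],[0,0,0.5],0.4],[[2,-1,141],[0,0,0.5],0.4],[[2,-1,141],[0,0,0.5],0.4],[[2,-1,141],[0,0,0.5],1],[[2,-1,141],[0,0,0.5],1],[[2,-1,141],[0,0,0.5],1],[[2,-1,141],[0,0,0.5],1],[[2,-1,141],[0,0,0.5],1],[[2,-1,141],[0,0,0.5],1]]'

```text
time: 8.9
ee_pos: [0.4808, 0.0176, 0.0606]
tcp_rot: [180.0, 0.1, 168.4]
wrist_force: [-0.3, 0.6, 5.8]
opening: 0.0112
grasp_force: 58.6
```

```bash
python3 -c "
from h import *
o=telemetry.get_obs();print(o['wrist_force'].round(1),o['torque'].round(2),o['ee_pos'],o['tcp_rot'])"
```

```text
[-0.3  0.6  5.8] [ 0.14  0.15 -0.05] [0.48076664 0.01756991 0.0606473 ] [1.79955902e+02 1.23557794e-01 1.68398541e+02]
```

The block is below 35 mm and the fingertips clear it. The knob is gripped, so I'll turn to the first stop and pause.

>>> play_rows --increments '[[[0,0,-1],[0,0,3],1],[[0,0,-1],[0,0,6],1],[[0,0,-1],[0,0,9],1],[[0,0,-1],[0,0,12],1],[[0,0,-1],[0,0,15],1],[[0,0,-1],[0,0,18],1],[[0,0,-1],[0,0,21],1],[[0,0,-1],[0,0,24],1],[[0,0,-1],[0,0,24],1],[[0,0,-1],[0,0,24],1],[[0,0,-1],[0,0,24],1],[[0,0,-1],[0,0,24],1],[[0,0,-1],[0,0,24],1],[[0,0,-1],[0,0,24],1]]'

```text
time: 10.3
ee_pos: [0.4806, 0.0174, 0.0607]
tcp_rot: [180.0, 0.1, 144.4]
wrist_force: [6.8, 0.1, 0.9]
opening: 0.0111
grasp_force: 59.4
```

```bash
python3 - <<'E'
from meas import *
o=telemetry.get_obs();print(o['wrist_force'].round(1),o['torque'].round(2),o['ee_pos'],o['tcp_rot'])
p,d=camera("wrist");c=calibration("wrist");T=world_T(c,o)
cv2.imwrite('pics/w4.png',p[:,:,::-1])
E
```

```text
[6.8 0.1 0.9] [-0.2  -1.07  0.02] [0.48058406 0.01740747 0.0606943 ] [1.79960093e+02 7.04853174e-02 1.44426126e+02]
```

View pics/w4.png

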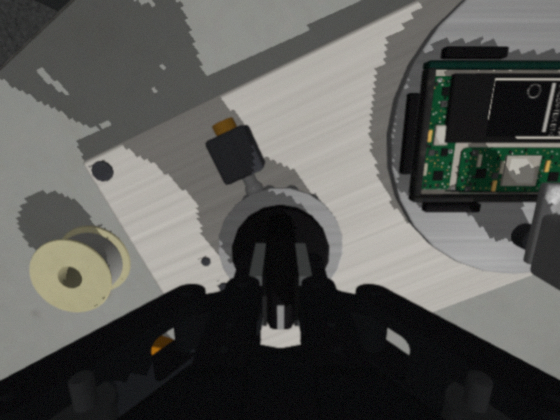

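The wrist picture shows the frame and table turned with the knob, the frame still in its nest and the bar across its edge at about (545,200). The torque is near zero in stop 1. On to stop 2.

>>> play_rows --increments '[[[0,0,0],[0,0,3],1],[[0,0,0],[0,0,6],1],[[0,0,0],[0,0,9],1],[[0,0,0],[0,0,12],1],[[0,0,0],[0,0,15],1],[[0,0,0],[0,0,18],1],[[0,0,0],[0,0,21],1],[[0,0,0],[0,0,24],1],[[0,0,0],[0,0,24],1],[[0,0,0],[0,0,24],1],[[0,0,0],[0,0,24],1],[[0,0,0],[0,0,24],1],[[0,0,0],[0,0,24],1],[[0,0,0],[0,0,24],1]]'

```text
time: 11.75
ee_pos: [0.4804, 0.0173, 0.0607]
tcp_rot: [180.0, 0.1, 120.5]
wrist_force: [5.5, -1.7, 2.0]
opening: 0.0106
grasp_force: 59.7
```

```bash
python3 -c "
from h import *
o=telemetry.get_obs();print(o['time'],o['wrist_force'].round(1),o['torque'].round(2),o['ee_pos'],o['tcp_rot'],o['opening'])"
```

```text
11.75 [ 5.5 -1.7  2. ] [-0.5  -0.89 -0.02] [0.48043997 0.01727886 0.06067847] [1.79956644e+02 5.35294801e-02 1.20502650e+02] 0.010590101412341778
```

>>> play_rows --increments '[[[0,0,0],[0,0,3],1],[[0,0,0],[0,0,6],1],[[0,0,0],[0,0,9],1],[[0,0,0],[0,0,12],1],[[0,0,0],[0,0,15],1],[[0,0,0],[0,0,18],1],[[0,0,0],[0,0,21],1],[[0,0,0],[0,0,24],1],[[0,0,0],[0,0,24],1],[[0,0,0],[0,0,24],1],[[0,0,0],[0,0,24],1],[[0,0,0],[0,0,24],1],[[0,0,0],[0,0,24],1],[[0,0,0],[0,0,24],1]]'

```text
time: 13.15
ee_pos: [0.4803, 0.0172, 0.0607]
tcp_rot: [180.0, 0.0, 96.5]
wrist_force: [3.2, -3.2, 3.9]
opening: 0.0109
grasp_force: 60.0
```

```bash
python3 - <<'E'
from h import *
o=telemetry.get_obs();print(o['time'],o['wrist_force'].round(1),o['torque'].round(2),o['ee_pos'],o['tcp_rot'],o['opening'])
p,_=camera("wrist");s,_=camera("side")
s=cv2.resize(s[160:270,190:330],None,fx=2.5,fy=2.5,interpolation=cv2.INTER_CUBIC)
q=np.zeros((420+s.shape[0]-95,560,3),np.uint8);q[:325]=p[:325];q[325:325+s.shape[0],:s.shape[1]]=s
cv2.imwrite('pics/w5.png',q[:600,:,::-1])
E
```

```text
13.15 [ 3.2 -3.2  3.9] [-0.86 -0.75 -0.  ] [0.48026734 0.01723389 0.060674  ] [1.79959329e+02 3.41600574e-02 9.65061282e+01] 0.010916306594372477
```

View pics/w5.png

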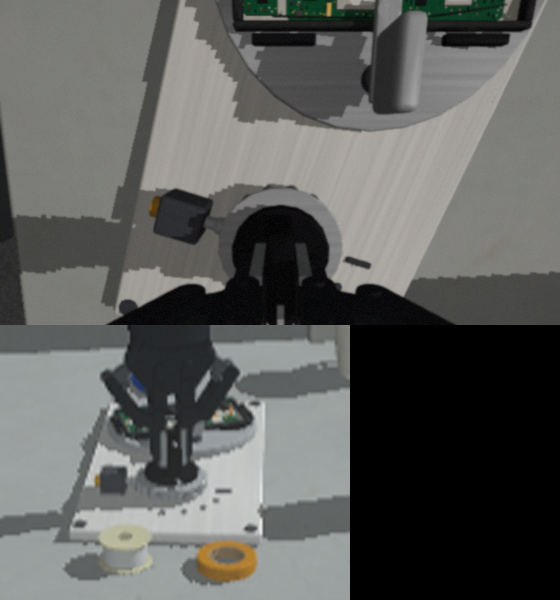

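The final picture shows the table swung 72°, the frame in its nest under the bar at (385,30), the knob gripped in stop 3, and the spool and tape untouched.

```bash
python3 -c "
from workcell import workorder
print(workorder.job_done())"
```

```text
the job is handed in; nothing more can be done
None
```

The job is handed in: I locked the frame with the turnbutton, then turned the knob clockwise to the third stop with a pause in each, and the gripper still holds it there. It took about 13 s of the 43 s allowed.

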